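Pack the battery hold-down kit into its sprung tray

ROBOT

A 6-joint arm with a two-finger parallel gripper is mounted at the origin on the work surface. World frame = base frame: x ahead of the robot, y to its left, z up, the work surface at z = 0. Lengths are in m, angles in rad, forces in N, time in s.
With the tool pointing down it reaches from about 0.325 to 0.775 m from the base axis. Payload 5.5 kg.
Tool frame: the origin (TCP) lies between the finger pads; the fingertips stand 8 mm ahead of it and the grasp point (between the pads) lies 11 mm behind it (tcp_to_tips is the distance from the TCP to the fingertips, in m); z points along the fingers, y is the direction in which the jaws open and shut (so a half turn about z gives the same grasp; the last joint's range is limited). The gripper opens to 88 mm and grips with 3 to 60 N. Pads are 20 mm wide; open, the fingers measure 115 mm over their backs; the gripper's body (75 mm by 178 mm) begins 61 mm behind the grasp point.
Start: joints at [-1.302, 0.091, 1.231, -0, 1.82, -0.057], TCP at [0.192, -0.568, 0.231] pointing down, gripper open.
Joint ranges: [-2.87, 2.87], [-0.86, 2.18], [0.17, 2.46], [-1.51, 4.65], [0.06, 2.69], [-2.65, 2.65]. Speed limits (rad/s): [2.57, 2.57, 3.01, 3.14, 3.14, 3.14].

INTERFACE

Orientations are given as a unit quaternion [w, x, y, z].
In Python, from bench import * gives the robot as it stands. Calls block until the motion is done:
- move_to(position, orientation): joint-space move of the TCP to a pose.
- move_l(position, speed=0.15, orientation=None): straight line of the TCP; orientation=None keeps the orientation; speed is the mean speed in m/s.
- movej(angles): joint-space move.
- gripper_open() and close(): open the fingers fully, or close them until they stop; the grip force is fixed at half the most.
- hold(seconds).
- inverse_kinematics(position, orientation): joint angles nearest the present ones, or None.
- state(): the state.
- get_image(name): name is "scene" or "side" or "wrist"; returns a dict with "frame" (420x560x3 uint8, blue, green, red), "depth" (420x560 float32, m along the optical axis (not along the pixel's ray), 0 where there is no reading), "camera_matrix" (3x3 intrinsics, pixels), "view" (4x4, takes a point from world to camera coordinates). Camera axes: x right, y up, looking along -z (the intrinsics and any distortion apply to the point x, -y, -z); pixel columns grow to the right and rows downward; lengths in m; the calibration is good to about 2 mm. A picture is of the moment at which its call begins.
A pose or a line that the arm cannot do raises IKError and nothing moves.
- job_done(): hands the job in, once; it reports no verdict.
The state is a dict: "time": time; "joint_pos": joint angles; "dq": joint speeds; "joint_torque": joint torques, N m; "ee_pos": TCP position; "ee_rot": TCP orientation; "ft_force": force on the tool from outside, world axes, zero at the start; "moment": the same for the moment, N m; "finger_gap": finger opening in m.
Only numpy, scipy, OpenCV 4.12 (cv2) and the standard library are available. Lean on these libraries where they do the work, as an engineer would, in place of code of your own. Each camera call takes 0.05 s, during which the arm holds its last target.

TASK

Pack the two aluminium brackets and the wooden chock into the steel tray, standing upright in one row flat on its floor: the stepped bracket with its low foot pushed home under the lip, then the long-footed bracket pushed up against it with its toe under the step, and last the chock, which presses the sprung pad back to make room for itself and drops in between the pad and the bracket. They fit only in that order, so push each one home gently by feel (90 N on the tray is too much). Let go of everything and leave the jar, the screwdriver and the carton where they are.

Things in the scene. Friction and masses are not known exactly. Their poses are not given: they have to be found in the camera images.
- tray: Fixed open steel tray, 202 x 76 mm, inside 64 mm wide (y); origin at its underside. Floor 6 mm thick; walls rise 26 mm above the floor; end walls' inner faces at x = -100 and +90. A level lip, flush with the rim, covers the +x end from x = +46 to +90, underside 20 mm above the floor. A sprung pad closes the -x end. x runs roughly to the robot's left, lip on the left.
- pad (a joint): Spring-loaded pad across the tray's -x end, 60 wide, from 1 to 25 mm above the floor. 0 m: pad's face at tray x = -78 mm; it slides back toward -x as pressed, up to 0.016 m (face at -94). About 3 N starts it, 0.4 N more per mm (6 N at 8 mm); springs back.
- clamp_mid (a point): Stepped aluminium bracket, 80 mm tall, standing. Point: 40 mm up, mid upright. Upright 14 (x) x 44 mm (y), up to the top: grip here. Foot 12 thick, 60 wide, from x = -7 to the toe at +56. On the other side a ledge, to x = -21, 60 wide, 20 to 30 mm above the underside. Its x goes along the tray's x, toe under the lip against the end wall: point at tray x = +34 mm. 0.27 kg.
- foot_mid (a point): Long-footed aluminium bracket, upside-down T, 80 mm tall, standing. Point: 40 mm up, mid upright. Upright 14 (x) x 44 mm (y), up to the top: grip here. Foot 12 thick, 60 wide, heel at x = -38, toe at +45. Its x goes along the tray's x, toe under the stepped bracket's ledge until it touches that bracket's upright: point at tray x = -18 mm. 0.27 kg.
- chock_mid (a point): Wooden chock, 70 mm tall, standing; point: its centre, 35 mm up. Lower body 30 (x) x 60 (y) x 40 mm tall; on it a grip block 16 (x) x 40 (y) x 30 mm. Same after a half turn. Goes between the long bracket's heel (tray x = -56) and the pad, 22 mm unless the pad is pushed back first; its x along the tray's, point at tray x = -71. Across the tray all parts have 4 mm play. 0.08 kg.
- screw_jar: Glass jar with black lid, 64 mm across, 70 mm tall, origin under its centre: leave alone.
- driver: Red-handled screwdriver lying on the bench, about 200 mm long, to the right of the tray and nearer the robot: leave alone.
- carton: Small closed cardboard carton, 90 x 130 x 60 mm, origin under its centre: leave alone.
Not all that is in view belongs to the job. Leave any orange or yellow look-alike of the part that bears foot_mid alone.

How it is judged:
On the way, in this order (a step that is already met when the one before it is completed fails the run):
1. the stepped bracket is down on the tray floor with its toe well under the lip (x of clamp_mid in the frame of tray between 0.012 and 0.038 m and y of clamp_mid in the frame of tray between -0.008 and 0.008 m and z of clamp_mid in the frame of tray below 0.051 m), for 0.2 s.
2. the long-footed bracket is down on the tray floor with its toe under the step (x of foot_mid in the frame of tray between -0.03 and -0.012 m and y of foot_mid in the frame of tray between -0.008 and 0.008 m and z of foot_mid in the frame of tray below 0.051 m), for 0.2 s.
At the end, for the whole second after the job is handed in: All three parts upright (4 degrees), in line with the tray (5 degrees), flat on its floor (3.5 mm) and at rest: stepped bracket home under the lip, long bracket home against it (each within about 6 mm), chock on the floor between heel and pad, centre within 5 mm of home (x of clamp_mid in the frame of tray between 0.028 and 0.037 m and y of clamp_mid in the frame of tray between -0.006 and 0.006 m and z of clamp_mid in the frame of tray between 0.042 and 0.0495 m and angle between each of clamp_mid, foot_mid, chock_mid's own z axis and vertical below 0.07 rad and angle between the x axis of each of clamp_mid, foot_mid, chock_mid and the x axis of tray, either way round below 0.09 rad and x of foot_mid in the frame of tray between -0.024 and -0.014 m and y of foot_mid in the frame of tray between -0.006 and 0.006 m and z of foot_mid in the frame of tray between 0.042 and 0.0495 m and x of chock_mid in the frame of tray between -0.077 and -0.066 m and y of chock_mid in the frame of tray between -0.006 and 0.006 m and z of chock_mid in the frame of tray between 0.037 and 0.0445 m and linear speed of each of clamp, foot, chock below 0.02 m/s); the robot touches nothing.
It fails at once if the jar moved by more than 25 mm (distance of screw_jar from where it was at the start of the episode above 0.025 m).
It fails at once if the screwdriver moved by more than 25 mm (distance of driver from where it was at the start of the episode above 0.025 m).
It fails at once if the carton moved by more than 25 mm (distance of carton from where it was at the start of the episode above 0.025 m).
It fails at once if the tray is pushed harder than 90 N (contact force between tray and anything else above 90 N).
It also fails if it takes over 72 s, if anything falls off the work surface, if the arm or the gripper's body presses on something with over 40 N, if the wrist force passes 120 N, or if a joint passes its speed limit or range.

## Working session

There is one attempt and no reset: what is moved stays moved. The work goes in short steps, each a Python script; the robot and the scene stay as the last script left them, time stands still between calls to the robot, and variables do not carry over. Pictures are saved under pics/ and viewed, and the job is handed in when it is done.

```bash
ls; mkdir -p pics; cat > h.py <<'E'
import numpy as np, cv2
from bench import *
def snap(n,tag):
    im=get_image(n); cv2.imwrite(f'pics/{tag}.png',im['frame']); np.savez(f'pics/{tag}.npz',depth=im['depth'],K=im['camera_matrix'],V=im['view'],frame=im['frame']); return im
def cloud(im):
    d=np.asarray(im['depth']);K=np.asarray(im['K'] if 'K' in im else im['camera_matrix']);V=np.asarray(im['V'] if 'V' in im else im['view'])
    v,u=np.mgrid[:d.shape[0],:d.shape[1]]
    x=(u-K[0,2])/K[0,0]*d; y=(v-K[1,2])/K[1,1]*d
    P=np.stack([x,-y,-d,np.ones_like(d)],-1)
    W=P@np.linalg.inv(V).T
    W=W[...,:3]; W[d<=0]=np.nan
    return W
E
python3 - <<'E'
from h import *
for n in ['scene','side','wrist']:
    im=snap(n,n+'0'); print(n,im['camera_matrix'].tolist(), np.linalg.inv(im['view'])[:3].round(3).tolist(), [k for k in im])
s=state();print(s)
E
```

```text
pics
scene [[383.37609043915467, 0.0, 274.1477910390372], [0.0, 383.37609043915467, 214.2485668192], [0.0, 0.0, 1.0]] [[0.489, -0.754, 0.437, 0.936], [0.872, 0.422, -0.248, -0.243], [0.003, 0.503, 0.864, 0.787]] ['frame', 'depth', 'camera_matrix', 'view']
side [[383.6591979265752, 0.0, 275.8011145335083], [0.0, 383.6591979265752, 206.17885288926053], [0.0, 0.0, 1.0]] [[-0.959, 0.144, -0.245, 0.342], [-0.284, -0.516, 0.808, 0.677], [-0.01, 0.844, 0.535, 0.512]] ['frame', 'depth', 'camera_matrix', 'view']
wrist [[350.78143351363775, 0.0, 277.3565772680294], [0.0, 350.78143351363775, 213.8574368254445], [0.0, 0.0, 1.0]] [[0.319, 0.908, 0.272, 0.265], [-0.948, 0.306, 0.089, -0.543], [-0.002, -0.286, 0.958, 0.384]] ['frame', 'depth', 'camera_matrix', 'view']
{'time': 0.15, 'joint_pos': array([-1.30167639e+00,  9.17213411e-02,  1.23159458e+00, -2.02894895e-05,
        1.81978461e+00, -5.67409097e-02]), 'dq': array([-0.00186152, -0.00386886, -0.0044051 , -0.00127599,  0.00022765,
       -0.00071261]), 'joint_torque': array([ 2.19536058e-03, -4.47044170e+01, -4.06907022e+01,  6.98781037e-02,
        2.74945266e-02, -1.28526881e-04]), 'ee_pos': array([ 0.19198947, -0.56824049,  0.22975369]), 'ee_rot': array([-7.48649490e-04,  9.86756299e-01,  1.62208007e-01, -8.96883856e-05]), 'ft_force': array([-0.42951943, -0.19485081, -0.94672085]), 'moment': array([-0.01002725, -0.00822121,  0.03196584]), 'finger_gap': 0.08799683543411076}
```

View pics/scene0.png

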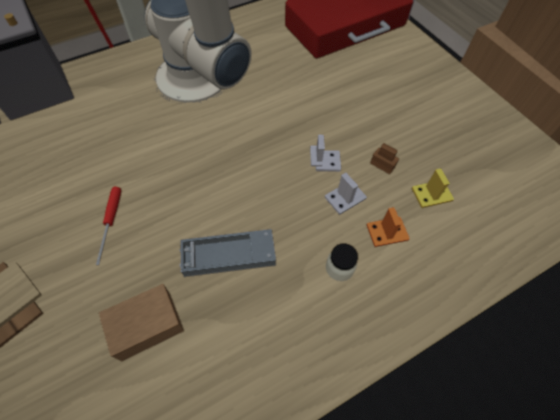

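View pics/side0.png

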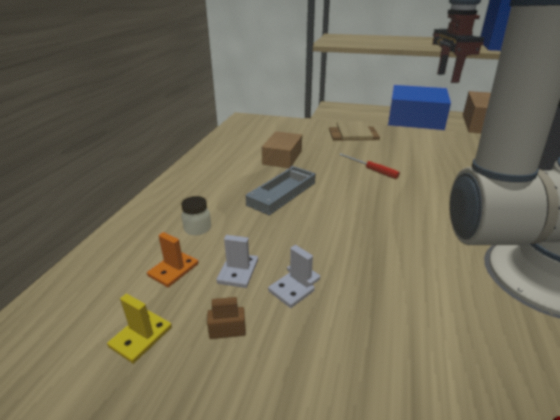

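View pics/wrist0.png

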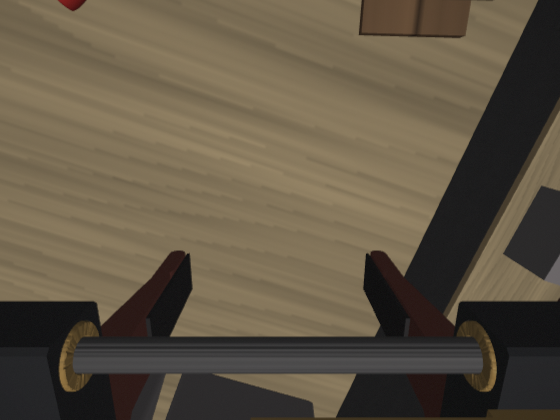

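```bash
python3 - <<'E'
import cv2
a=cv2.imread('pics/scene0.png');b=cv2.imread('pics/side0.png')
cv2.imwrite('pics/c1.png',cv2.resize(a[120:290,290:460],(680,600)[::1] if 0 else (600,600),interpolation=cv2.INTER_CUBIC))
cv2.imwrite('pics/c2.png',cv2.resize(b[180:360,100:340],(800,600),interpolation=cv2.INTER_CUBIC))
cv2.imwrite('pics/c3.png',cv2.resize(a[215:285,165:290],None,fx=6,fy=6,interpolation=cv2.INTER_CUBIC))
E
```

```text
(no output)
```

View pics/c1.png

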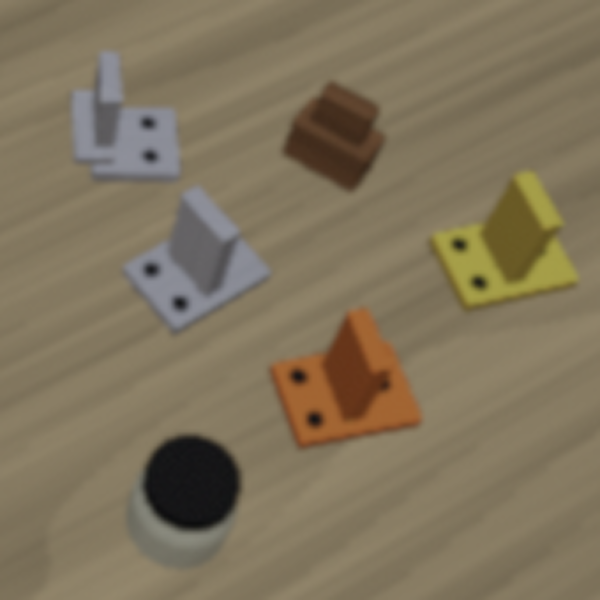

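View pics/c2.png

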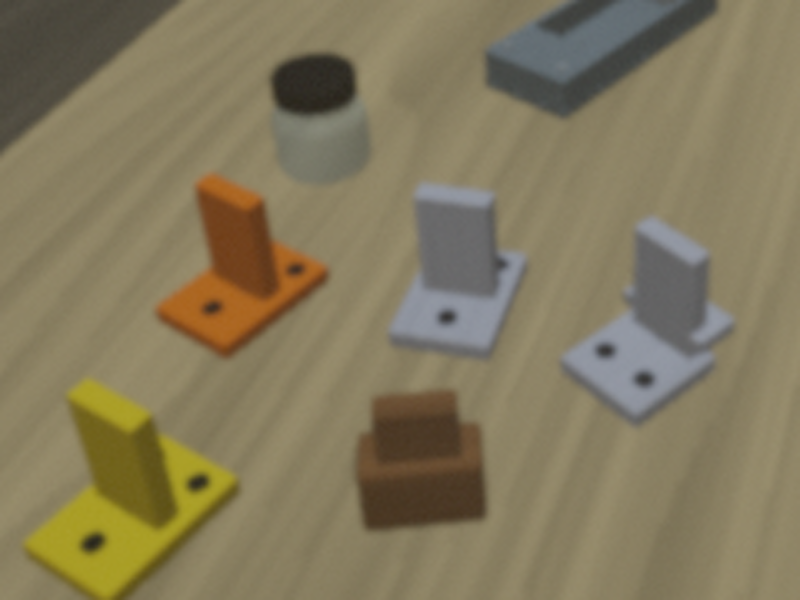

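View pics/c3.png

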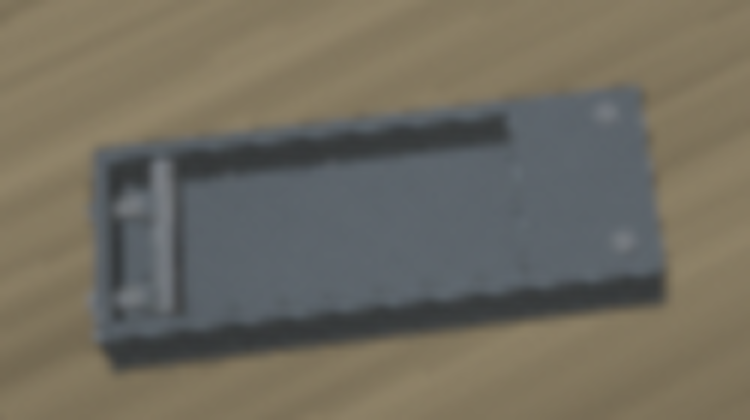

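```bash
python3 - <<'E'
import numpy as np,cv2
from h import cloud
for n in ['scene0','side0']:
    z=np.load(f'pics/{n}.npz'); W=cloud(z); F=z['frame']
    m=np.isfinite(W[...,0])
    # table plane check
    P=W[m]; t=P[(abs(P[:,2])<0.012)&(P[:,0]>0.3)&(P[:,0]<0.7)&(abs(P[:,1])<.3)]
    A=np.c_[t[:,:2],np.ones(len(t))]; print(n,m.mean(),np.linalg.lstsq(A,t[:,2],rcond=None)[0], np.median(t[:,2]), t[:,2].std())
    for name,(u,v) in dict(scene0=dict(st=(322,155),lg=(346,192),ch=(385,157),tray=(230,252),tl=(262,245),jar=(344,258),org=(390,220),yel=(438,182)),side0=dict(st=(301,265),lg=(236,252),ch=(226,320),tray=(270,200),jar=(195,207))) [n].items():
        print(name,W[v,u].round(4))
    # topview
    x0,x1,y0,y1=0.25,0.75,-0.25,0.35; r=0.001
    H=np.zeros((int((x1-x0)/r),int((y1-y0)/r),3),np.uint8)
    Q=P; C=F[m]; o=np.argsort(Q[:,2]); Q=Q[o];C=C[o]
    i=((x1-Q[:,0])/r).astype(int); j=((y1-Q[:,1])/r).astype(int); k=(i>=0)&(i<H.shape[0])&(j>=0)&(j<H.shape[1])
    c=cv2.applyColorMap(np.clip(Q[:,2]*2800,0,255).astype(np.uint8)[:,None],cv2.COLORMAP_JET)[:,0]
    H[i[k],j[k]]=c[k]
    H=cv2.dilate(H,np.ones((2,2)))
    cv2.imwrite(f'pics/top_{n}.png',H)
E
```

```text
scene0 0.9962074829931973 [ 0.00259416  0.00025931 -0.00078929] 0.00016440239290183012 0.00236665624278857
st [0.4794 0.1485 0.058 ]
lg [0.589  0.1461 0.0425]
ch [0.5507 0.2888 0.0427]
tray [ 0.5781 -0.1521  0.0062]
tl [ 0.6093 -0.0872  0.0328]
jar [0.732  0.0369 0.0689]
org [0.7055 0.1764 0.0643]
yel [0.6805 0.3328 0.067 ]
side0 0.9959736394557823 [ 0.00223077  0.00180263 -0.00100786] -0.00035030570841954045 0.002645877759051019
st [0.4513 0.167  0.0574]
lg [0.5787 0.159  0.0524]
ch [0.5379 0.3067 0.0413]
tray [ 0.5832 -0.0703  0.0313]
jar [0.7118 0.0588 0.0686]
```

View pics/top_scene0.png

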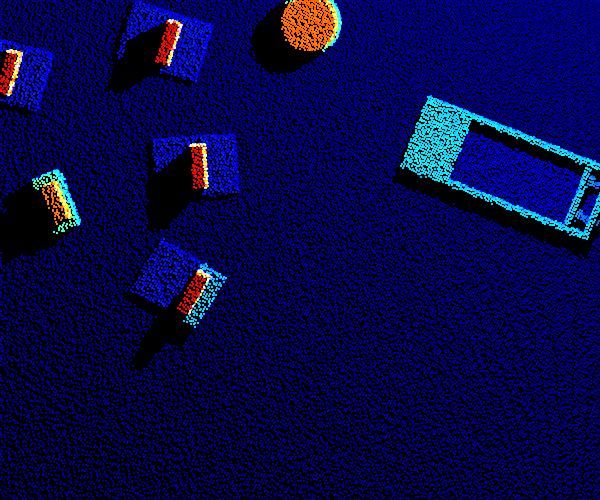

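View pics/top_side0.png

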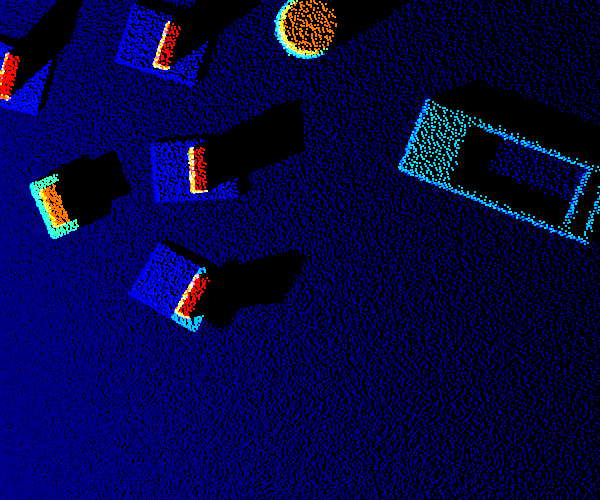

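```bash
cat > fit.py <<'E'
import numpy as np
from scipy.optimize import least_squares
from h import cloud
B=lambda x0,x1,y0,y1,z0,z1:(np.array([x0+x1,y0+y1,z0+z1])/2000,np.array([x1-x0,y1-y0,z1-z0])/2000)
M=dict(
 st=[B(-7,7,-22,22,0,80),B(-7,56,-30,30,0,12),B(-21,-7,-30,30,20,30)],
 lg=[B(-7,7,-22,22,0,80),B(-38,45,-30,30,0,12)],
 ch=[B(-15,15,-30,30,0,40),B(-8,8,-20,20,40,70)],
 tray=[B(-106,96,-38,38,0,6),B(-106,-100,-38,38,0,32),B(90,96,-38,38,0,32),B(-106,96,32,38,0,32),B(-106,96,-38,-32,0,32),B(46,90,-38,38,26,32)])
def sdf(P,boxes):
    d=np.full(len(P),9.)
    for c,h in boxes:
        q=abs(P-c)-h
        d=np.minimum(d,np.linalg.norm(np.maximum(q,0),axis=1)+np.minimum(q.max(1),0))
    return d
def fit(P,name,g,zmin=0.005,R=0.07,z0=0.):
    boxes=M[name]
    x=np.array(g,float)
    for it in range(4):
        c,s=np.cos(x[2]),np.sin(x[2])
        L=np.c_[(P[:,:2]-x[:2])@np.array([[c,-s],[s,c]]),P[:,2]-z0]
        d0=sdf(L,boxes); rr=[.02,.015,.01,.008][it]
        S=P[(abs(d0)<rr)&(L[:,2]>zmin)]
        def f(p):
            c,s=np.cos(p[2]),np.sin(p[2])
            L=np.c_[(S[:,:2]-p[:2])@np.array([[c,-s],[s,c]]),S[:,2]-z0-(p[3] if len(p)>3 else 0)]
            return sdf(L,boxes)
        r=least_squares(f,np.r_[x[:3],0],loss='soft_l1',f_scale=.002); x=r.x
    return x,len(S),np.median(abs(f(x)))
def run(files,guess):
    out={}
    for n in files:
        W=cloud(np.load(f'pics/{n}.npz')); P=W.reshape(-1,3); P=P[np.isfinite(P[:,0])]
        for k,g in guess.items():
            Q=P[np.hypot(P[:,0]-g[0],P[:,1]-g[1])<0.14]
            x,N,e=fit(Q,k,g); out.setdefault(k,[]).append(x)
            print(n,k,(x[:2]*1000).round(1),'deg %.2f'%np.degrees(x[2]),'dz %.1f'%(x[3]*1000),N,'res %.2f mm'%(e*1000))
    return out
E
python3 - <<'E'
from fit import *
r=np.radians
g=dict(st=(.46,.157,r(60)),lg=(.585,.152,r(90)),ch=(.55,.295,r(75)),tray=(.58,-.15,r(67)))
run(['scene0','side0'],g)
print('flipped check'); run(['scene0','side0'],dict(lg=(.585,.150,r(-90))))
E
```

```text
scene0 st [457.9 157.7] deg 60.41 dz 0.2 709 res 0.81 mm
scene0 lg [583.7 152. ] deg 93.71 dz 0.2 872 res 0.61 mm
scene0 ch [547.6 295.4] deg 112.70 dz -0.1 562 res 0.71 mm
scene0 tray [ 588.9 -153.1] deg 68.33 dz 0.5 3037 res 0.87 mm
side0 st [454.4 157.4] deg 59.38 dz -0.2 1617 res 0.54 mm
side0 lg [581.  151.7] deg 93.49 dz -0.5 1385 res 0.54 mm
side0 ch [544.8 294.9] deg 113.44 dz -0.4 1340 res 0.49 mm
side0 tray [ 581.1 -152.6] deg 68.40 dz -0.6 1518 res 0.62 mm
flipped check
scene0 lg [583.7 152.2] deg -85.61 dz 0.1 872 res 0.67 mm
side0 lg [581.  152.2] deg -86.81 dz -0.5 1380 res 0.67 mm
```

```bash
cat >> h.py <<'E'
def Q(deg):
    # tool down, tool x at angle deg
    a=np.radians(deg)/2; return [0.,float(np.cos(a)),float(np.sin(a)),0.]
E
python3 - <<'E'
from h import *
p=[.585,-.153,.24]
print(inverse_kinematics(p,Q(68.4)))
t=state()['time']; move_to(p,Q(68.4)); s=state(); print(s['time']-t,s['ee_pos'],s['ee_rot'],s['ft_force'])
snap('wrist','w_tray')
from fit import *
run(['w_tray'],dict(tray=(.585,-.153,np.radians(68.4))))
E
```

```text
[-3.12066623e-01  1.05994279e-01  1.19824941e+00 -4.44089210e-16
  1.83734897e+00  6.49244950e-02]
2.0583 [ 0.58472411 -0.15401257  0.23995531] [ 6.59587952e-05  8.27534456e-01  5.61414908e-01 -1.43996249e-04] [ 0.82616101 -0.06843376  0.10746308]
w_tray tray [ 580.5 -153.6] deg 68.30 dz 0.2 12470 res 0.46 mm
```

View pics/w_tray.png

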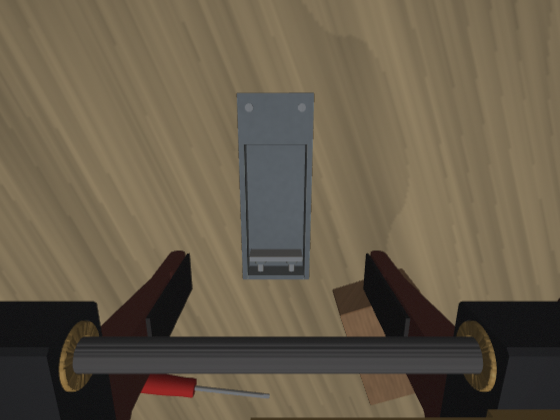

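```bash
python3 - <<'E'
from h import *
from fit import *
a=59.9;p=np.array([.456,.1575,.24])
t=state()['time']; move_to(list(p),Q(a)); s=state(); print(s['time']-t,s['ee_pos'])
snap('wrist','w_st')
o=run(['w_st'],dict(st=(.456,.1575,np.radians(a)),lg=(.582,.152,np.radians(93.6))))
E
```

```text
1.2666999999999997 [0.45646814 0.15679811 0.24000693]
w_st st [454.2 156.2] deg 59.76 dz 0.2 4091 res 0.44 mm
w_st lg [580.5 150.5] deg 93.69 dz 0.1 4855 res 0.38 mm
```

View pics/w_st.png

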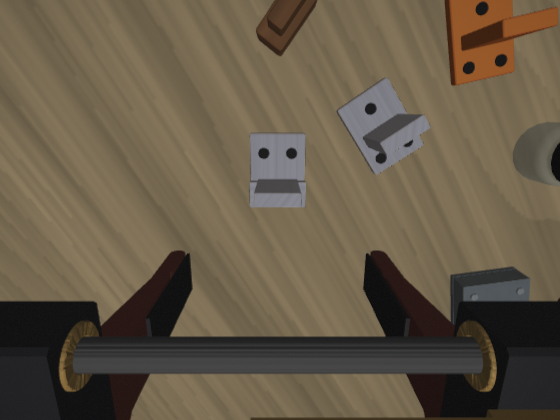

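```bash
python3 - <<'E'
from h import *
a=59.8
t=state()['time']
move_l([.4543,.1566,.10],speed=.15,orientation=Q(a))
move_l([.4543,.1566,.044],speed=.08)
print(state()['ee_pos'])
close(); s=state(); print('gap',s['finger_gap'],s['ft_force'],s['time']-t)
move_l([.4543,.1566,.20],speed=.15)
s=state(); print('gap',s['finger_gap'],s['ft_force'],s['ee_pos'],s['time'])
snap('wrist','w_st2'); snap('side','s_st2')
E
```

```text
[0.45455656 0.15667648 0.04437173]
gap 0.04401009078113125 [0.40613374 0.3218801  0.31942761] 2.6833
gap 0.044135740336029836 [ 0.32497419  0.31614724 -3.86538804] [0.45384574 0.15647232 0.19859869] 7.45
```

View pics/w_st2.png

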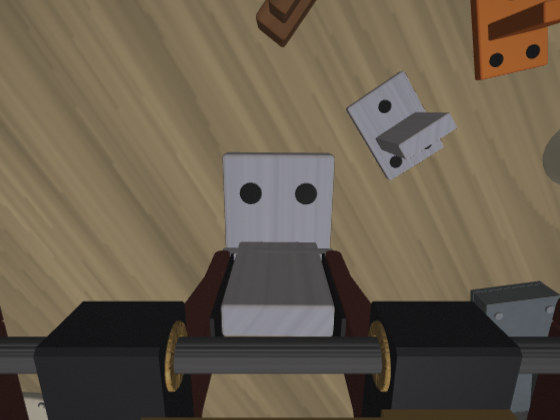

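View pics/s_st2.png

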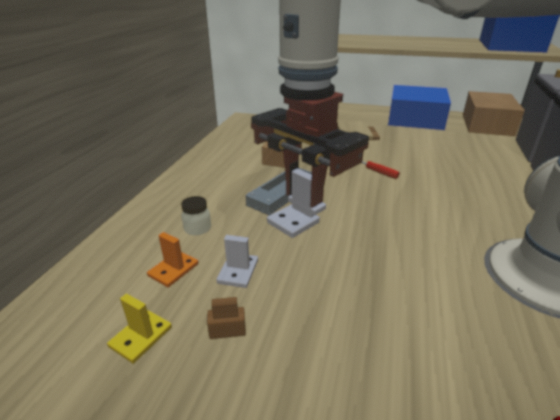

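```bash
cat >> fit.py <<'E'
from scipy.spatial.transform import Rotation as Ro
def fit_held(fn,name,g,xyzmin=None):
    """pose of part (6dof) in world from image; g=(x,y,z_underside,yaw)"""
    W=cloud(np.load(f'pics/{fn}.npz')); P=W.reshape(-1,3); P=P[np.isfinite(P[:,0])]
    P=P[np.linalg.norm(P-np.array(g[:3])-[0,0,.03],axis=1)<.1]
    boxes=M[name]; R0=Ro.from_euler('z',g[3]); x=np.zeros(6)
    def tf(P,x): return (R0*Ro.from_rotvec(x[3:])).inv().apply(P-np.array(g[:3])-x[:3])
    for rr in (.012,.008,.005,.004):
        L=tf(P,x); S=P[(abs(sdf(L,boxes))<rr)&~((abs(L[:,1])>.0205)&(L[:,2]>.032))]
        x=least_squares(lambda p:sdf(tf(S,p),boxes),x,loss='soft_l1',f_scale=.0015).x
    rot=(R0*Ro.from_rotvec(x[3:])).as_matrix()
    pos=np.array(g[:3])+x[:3]
    print(fn,name,'pos mm',(pos*1000).round(1),'yaw %.2f'%np.degrees(np.arctan2(rot[1,0],rot[0,0])),'local rot deg',np.degrees(x[3:]).round(2),len(S),'res %.2f'%(1000*np.median(abs(sdf(tf(S,x),boxes)))))
    return pos,rot
E
python3 - <<'E'
from fit import *
for f in ('w_st2','s_st2'): fit_held(f,'st',(.4543,.1566,.155,np.radians(59.8)))
E
```

```text
w_st2 st pos mm [452.1 156.8 154.7] yaw 59.33 local rot deg [ 0.07  0.05 -0.47] 18927 res 0.31
s_st2 st pos mm [452.8 158.  154.2] yaw 59.27 local rot deg [ 0.21  0.08 -0.53] 1813 res 0.43
```

```bash
python3 - <<'E'
from h import *
from fit import *
T=np.array([.582,-.1542]); a=68.8; ex=np.array([np.cos(np.radians(a)),np.sin(np.radians(a))])
p=T-.022*ex
# raise a bit and travel
move_to([p[0],p[1],.20],Q(a))
move_l([p[0],p[1],.12],speed=.12)
s=state(); q=s['ee_rot']; print(s['time'],s['ee_pos'],'yaw',np.degrees(2*np.arctan2(q[2],q[1])),s['ft_force'])
for c in('wrist','side','scene'): snap(c,c+'_hov1')
tp=s['ee_pos']
for c in('wrist','side','scene'):
    fit_held(c+'_hov1','st',(tp[0],tp[1],tp[2]-.044,np.radians(a)))
    run([c+'_hov1'],dict(tray=(T[0],T[1],np.radians(a))))
E
```

```text
9.6917 [ 0.57447872 -0.17472248  0.12103353] yaw 68.81214977374925 [ 0.18665492  0.51997897 -3.19402135]
wrist_hov1 st pos mm [ 572.9 -174.4   77.1] yaw 68.30 local rot deg [-0.1  -0.04 -0.5 ] 18927 res 0.31
wrist_hov1 tray [ 580.4 -154.3] deg 68.36 dz 0.2 12102 res 0.45 mm
side_hov1 st pos mm [ 573.9 -173.1   76.6] yaw 68.40 local rot deg [ 0.06  0.08 -0.4 ] 762 res 0.70
side_hov1 tray [ 581.1 -152.6] deg 68.35 dz -0.5 1464 res 0.65 mm
scene_hov1 st pos mm [ 576.  -173.8   77.7] yaw 68.81 local rot deg [-0.21  0.15  0.01] 467 res 0.68
scene_hov1 tray [ 583.8 -151.5] deg 68.24 dz 0.3 2178 res 0.66 mm
```

View pics/wrist_hov1.png

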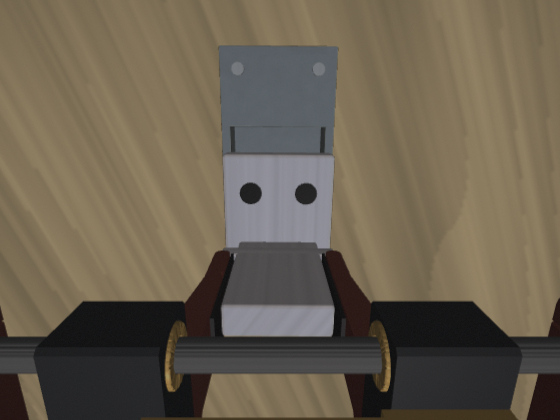

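View pics/scene_hov1.png

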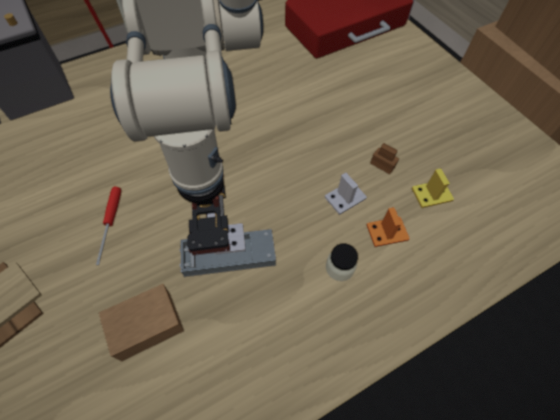

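```bash
cat >> h.py <<'E'
A=68.8; T=np.array([.58184,-.15452]); EX=np.array([np.cos(np.radians(A)),np.sin(np.radians(A)),0]); EY=np.array([-EX[1],EX[0],0]); EZ=np.array([0,0,1.])
def W3(x,y,z): return np.r_[T,0]+x*EX+y*EY+z*EZ
def inv(p):
    d=np.asarray(p)-np.r_[T,0]; return np.array([d@EX,d@EY,d[2]])
def loc():
    s=state(); f=s['ft_force']; return inv(s['ee_pos'])*1000, np.array([f@EX,f@EY,f[2]]), s
def go(x,y,z,speed=.08,ori=None):
    move_l([float(v) for v in W3(x,y,z)],speed=speed,orientation=ori); 
def rep(tag=''):
    l,f,s=loc(); print(tag,'t%.2f'%s['time'],'loc',l.round(2),'F',f.round(2),'gap %.1f'%(s['finger_gap']*1000)); return l,f
def guard(cmd,axis,end,step,F,speed=.02):
    """step commanded tray-frame coordinate axis toward end until |dF| along axis > F"""
    cmd=list(cmd); f0=loc()[1]; n=int(np.ceil(abs(end-cmd[axis])/step)); 
    for i in range(n):
        d=end-cmd[axis]; cmd[axis]+=np.sign(d)*min(step,abs(d)); go(*cmd,speed=speed)
        l,f,s=loc(); df=f-f0
        if abs(df[axis])>F: print('contact',axis,df.round(2)); break
    rep('guard end cmd %s'%np.round(np.array(cmd)*1000,2)); return cmd
E
python3 - <<'E'
from h import *
go(-.022,0,.075,.08); rep()
go(-.022,0,.053,.04); rep('low')
snap('wrist','w_low')
E
```

```text
t10.56 loc [-2.201e+01 -7.000e-02  7.503e+01] F [ 0.27  0.22 -3.64] gap 43.8
low t11.26 loc [-2.201e+01 -1.000e-02  5.296e+01] F [-0.24  0.01 -3.13] gap 44.0
```

View pics/w_low.png

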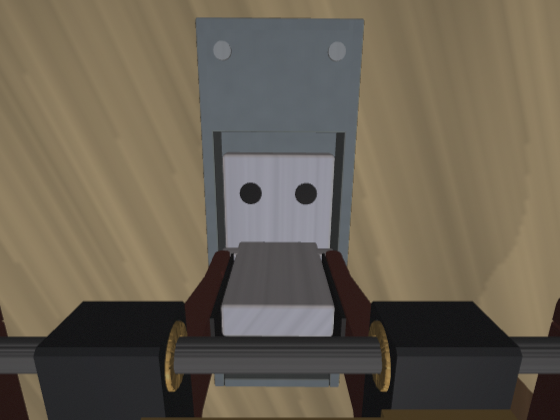

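```bash
python3 - <<'E'
from h import *
go(-.022,0,.0515,.03); rep()
go(.026,0,.0515,.06); rep('under lip')
c=guard([.026,0,.0515],2,.0485,.0005,3)
c=guard(c,0,.039,.001,6)
E
```

```text
t11.56 loc [-2.197e+01 -3.000e-02  5.157e+01] F [ 0.3   0.18 -2.47] gap 44.1
under lip t12.51 loc [2.580e+01 1.000e-02 5.145e+01] F [-0.73 -0.3  -3.68] gap 43.7
contact 2 [0.59 1.65 4.58]
guard end cmd [26.   0.  49.5] t13.51 loc [25.96 -0.12 50.11] F [-0.13  1.36  0.89] gap 43.9
contact 0 [-6.39 -2.32  4.53]
guard end cmd [35.   0.  49.5] t15.76 loc [34.24 -0.58 50.17] F [-6.52 -0.96  5.42] gap 43.6
```

```bash
python3 - <<'E'
from h import *
gripper_open(); rep('open')
go(.034,0,.12,.12); rep()
for c in('wrist','side','scene'): snap(c,c+'_st3')
from fit import *
for c in('wrist','side','scene'):
    t=run([c+'_st3'],dict(tray=(T[0],T[1],np.radians(A))))['tray'][0]
    p,R=fit_held(c+'_st3','st',tuple(W3(.034,0,.006))+(np.radians(A),))
    d=p-np.r_[t[:2],0]; cs=np.array([np.cos(t[2]),np.sin(t[2])]); print('rel', (d[:2]@cs*1000).round(2), ((-d[0]*cs[1]+d[1]*cs[0])*1000).round(2))
E
```

```text
open t16.58 loc [ 3.497e+01 -2.000e-02  4.953e+01] F [0.39 0.22 0.33] gap 88.1
 t17.32 loc [ 33.95   0.3  119.23] F [-0.26 -0.47  0.01] gap 87.6
wrist_st3 tray [ 579.8 -155.7] deg 68.23 dz 0.2 18115 res 0.45 mm
wrist_st3 st pos mm [ 593.6 -122.4    6.1] yaw 68.41 local rot deg [ 0.24 -0.24 -0.39] 4460 res 0.27
rel 36.01 -0.41
side_st3 tray [ 581.  -153.1] deg 68.28 dz -0.4 1393 res 0.78 mm
side_st3 st pos mm [ 588.5 -112.7    4.7] yaw 68.37 local rot deg [-1.45 -5.64 -0.5 ] 612 res 1.33
rel 40.29 7.98
scene_st3 tray [ 583.5 -152. ] deg 68.40 dz 0.5 2301 res 0.68 mm
scene_st3 st pos mm [ 613.6 -120.9   11.2] yaw 50.18 local rot deg [ 29.18  -5.49 -18.03] 669 res 1.61
rel 39.94 -16.56
```

View pics/wrist_st3.png

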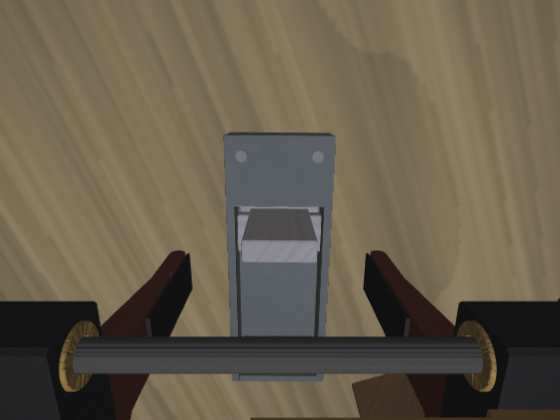

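```bash
python3 - <<'E'
from h import *
a=94.1
move_to([.582,.1504,.17],Q(a)); rep()
snap('wrist','w_lg')
from fit import *
run(['w_lg'],dict(lg=(.581,.1505,np.radians(93.7))))
run(['w_lg'],dict(lg=(.581,.1505,np.radians(-86.3))))
W=cloud(np.load('pics/w_lg.npz')).reshape(-1,3); W=W[np.isfinite(W[:,0])]
F=W[(abs(W[:,0]-.581)<.05)&(abs(W[:,1]-.15)<.07)&(W[:,2]>.008)&(W[:,2]<.016)]; U=W[(abs(W[:,0]-.581)<.05)&(abs(W[:,1]-.15)<.07)&(W[:,2]>.072)]
print(np.percentile(F[:,1],[1,99]),np.percentile(U[:,1],[1,99]))
E
```

```text
t18.55 loc [283.4  109.63 169.45] F [-0.71 -0.91  0.17] gap 87.6
w_lg lg [580.1 150.6] deg 93.78 dz 0.1 5786 res 0.35 mm
w_lg lg [580.1 151.4] deg -86.38 dz 0.1 5786 res 0.63 mm
[0.11374573 0.19587771] [0.13899014 0.1866912 ]
```

View pics/w_lg.png

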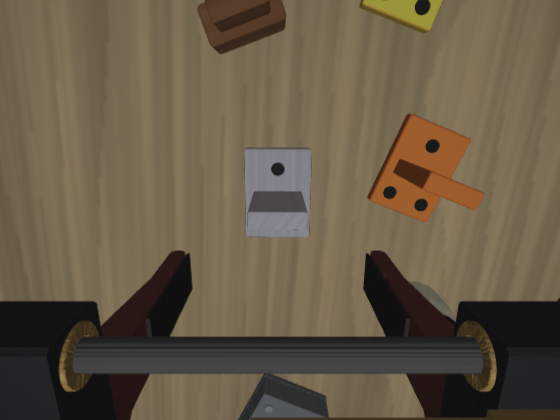

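```bash
python3 - <<'E'
from h import *
a=94.1
move_l([.5815,.1508,.10],speed=.15)
move_l([.5815,.1508,.040],speed=.08)
close(); rep('closed'); 
move_l([.5815,.1508,.16],speed=.15)
q=W3(-.036,0,.16); move_to([float(v) for v in q],Q(A))
go(-.036,0,.105,.1); rep('hover'); s=state()
for c in('wrist','side','scene'): snap(c,c+'_hov2')
from fit import *
tp=s['ee_pos']
for c in('wrist','side','scene'):
    fit_held(c+'_hov2','lg',(tp[0],tp[1],tp[2]-.040,np.radians(A)))
E
```

```text
closed t20.87 loc [284.57 110.66  40.04] F [ 0.44 -0.79  0.15] gap 43.7
hover t23.80 loc [-35.84  -0.17 105.41] F [-0.41 -0.53 -2.41] gap 43.6
wrist_hov2 lg pos mm [ 567.4 -188.4   65.5] yaw 68.47 local rot deg [ 0.04 -0.03 -0.33] 16750 res 0.29
side_hov2 lg pos mm [ 568.1 -187.1   65.1] yaw 68.38 local rot deg [-0.04  0.06 -0.42] 691 res 0.66
scene_hov2 lg pos mm [ 570.3 -187.4   66. ] yaw 68.54 local rot deg [ 0.06 -0.29 -0.26] 317 res 0.60
```

View pics/wrist_hov2.png

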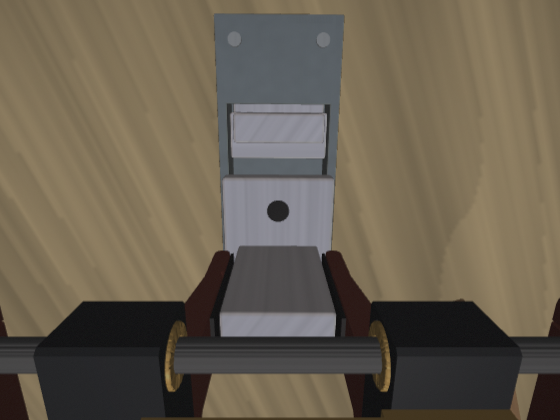

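View pics/side_hov2.png

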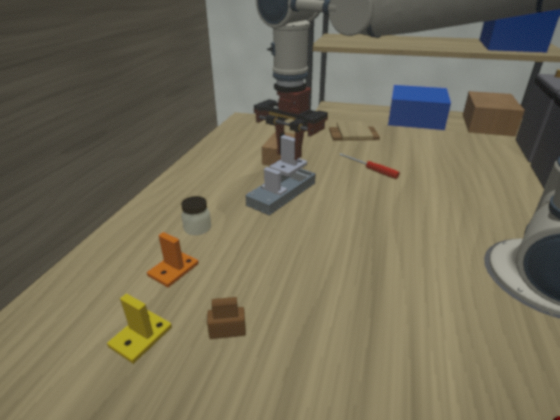

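```bash
python3 - <<'E'
from h import *
go(-.0353,0.0,.080,.08); rep()
c=guard([-.0353,0,.080],2,.0475,.003,4,.04)
snap('wrist','w_low2')
E
```

```text
t24.42 loc [-35.3    0.59  78.85] F [-0.31 -0.41 -2.49] gap 44.0
guard end cmd [-35.3   0.   47.5] t27.17 loc [-35.28   0.15  47.21] F [ 0.52  1.1  -3.89] gap 43.6
```

View pics/w_low2.png

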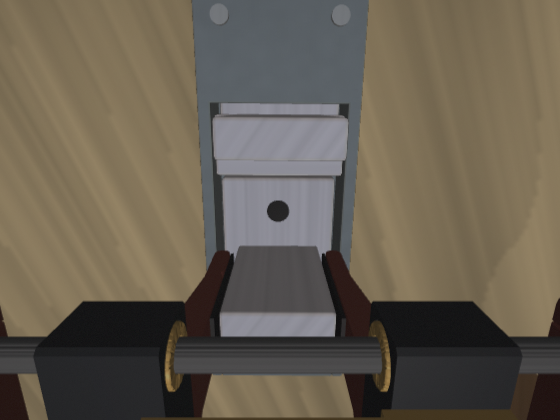

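```bash
python3 - <<'E'
from h import *
go(-.0215,0,.0475,.05); rep('slid')
c=guard([-.0215,0,.0475],2,.044,.0005,3)
c=guard(c,0,-.0125,.001,6)
E
```

```text
slid t27.64 loc [-2.102e+01  2.000e-02  4.752e+01] F [-0.3   0.02 -3.64] gap 44.1
contact 2 [-0.66  1.51  5.45]
guard end cmd [-21.5   0.   45.5] t28.64 loc [-21.52  -0.05  46.02] F [-0.96  1.53  1.81] gap 44.2
contact 0 [-7.41 -1.31  3.73]
guard end cmd [-15.5   0.   45.5] t30.14 loc [-16.93  -0.39  46.12] F [-8.37  0.22  5.54] gap 44.0
```

```bash
python3 - <<'E'
from h import *
gripper_open(); rep('open')
go(-.0165,0,.13,.15); rep()
snap('wrist','w_lg3')
from fit import *
t=run(['w_lg3'],dict(tray=(T[0],T[1],np.radians(A))))['tray'][0]
for n,x in(('lg',-.018),('st',.034)):
    p,R=fit_held('w_lg3',n,tuple(W3(x,0,.006))+(np.radians(A),))
    d=p-np.r_[t[:2],0]; cs=np.array([np.cos(t[2]),np.sin(t[2])]); print('rel', (d[:2]@cs*1000).round(2), ((-d[0]*cs[1]+d[1]*cs[0])*1000).round(2),'tilt',np.degrees(np.arccos(R[2,2])).round(2))
E
```

```text
open t30.97 loc [-1.549e+01 -1.000e-02  4.553e+01] F [-0.86  0.02  0.6 ] gap 87.8
 t31.68 loc [-16.52   0.35 129.03] F [-0.47  0.18 -0.75] gap 87.8
w_lg3 tray [ 580.5 -154.2] deg 68.27 dz 0.3 18025 res 0.46 mm
w_lg3 lg pos mm [ 573.5 -170.6    6.2] yaw 68.66 local rot deg [-0.   -0.06 -0.14] 6274 res 0.34
rel -17.86 0.35 tilt 0.06
w_lg3 st pos mm [ 593.6 -122.2    6.2] yaw 68.35 local rot deg [ 0.01 -0.37 -0.45] 4027 res 0.39
rel 34.59 -0.4 tilt 0.37
```

View pics/w_lg3.png

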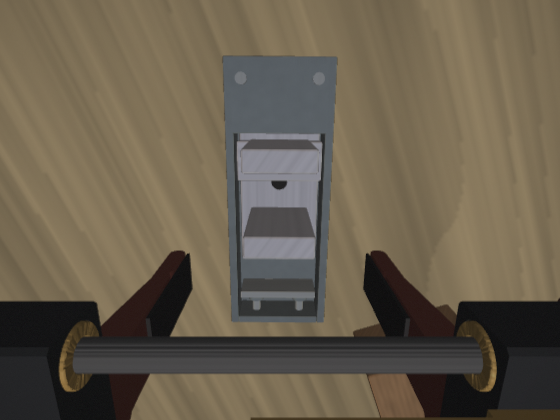

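```bash
python3 - <<'E'
from h import *
from fit import *
a=113.6
move_to([.546,.2945,.16],Q(a)); rep()
snap('wrist','w_ch')
o=run(['w_ch'],dict(ch=(.5455,.2945,np.radians(113.4))))
E
```

```text
t33.44 loc [404.81 194.95 159.8 ] F [-1.15 -0.13  0.08] gap 87.8
w_ch ch [543.7 293.8] deg 113.23 dz -0.0 3335 res 0.28 mm
```

View pics/w_ch.png

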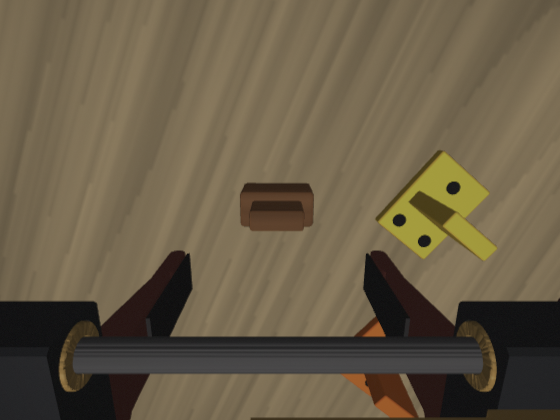

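```bash
python3 - <<'E'
from h import *
a=113.7
move_l([.5449,.2949,.10],speed=.15,orientation=Q(a))
move_l([.5449,.2949,.052],speed=.06)
close(); rep('closed'); 
move_l([.5449,.2949,.16],speed=.15); rep()
q=W3(-.060,0,.16); move_to([float(v) for v in q],Q(A))
go(-.060,0,.12,.1); rep('hover'); s=state()
for c in('wrist','side'): snap(c,c+'_hov3')
from fit import *
tp=s['ee_pos']
for c in('wrist','side'):
    p,R=fit_held(c+'_hov3','ch',(tp[0],tp[1],tp[2]-.052,np.radians(A))); print((inv(p)*1000-inv(tp)*1000).round(2))
E
```

```text
closed t35.79 loc [405.64 196.96  51.97] F [0.69 1.09 0.41] gap 39.8
 t36.66 loc [405.31 197.28 158.6 ] F [ 0.84 -0.49 -1.05] gap 39.7
hover t39.04 loc [-59.75   0.15 119.73] F [-0.13  0.07 -1.01] gap 39.7
wrist_hov3 ch pos mm [ 557.8 -211.3   67.9] yaw 68.45 local rot deg [ 0.03  0.08 -0.35] 8549 res 0.26
[ -1.91   1.67 -51.88]
side_hov3 ch pos mm [ 559.3 -210.6   67.4] yaw 68.34 local rot deg [-0.84  0.45 -0.45] 468 res 0.74
[ -0.64   0.57 -52.29]
```

View pics/wrist_hov3.png

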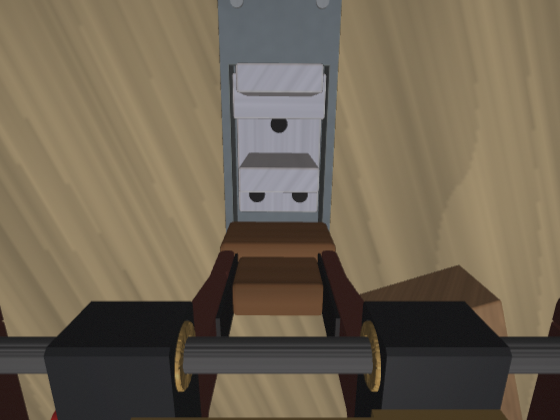

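```bash
python3 - <<'E'
from h import *
go(-.0583,0,.09,.08); rep()
c=guard([-.0583,0,.09],2,.0735,.003,3,.04)
c=guard(c,0,-.0725,.002,12,.03)
snap('wrist','w_push'); s=state(); tp=s['ee_pos']
from fit import *
p,R=fit_held('w_push','ch',(tp[0],tp[1],tp[2]-.052,np.radians(A))); print((inv(p)*1000-inv(tp)*1000).round(2))
E
```

```text
t39.67 loc [-58.28   0.4   89.2 ] F [-0.12  0.2  -0.52] gap 39.7
guard end cmd [-58.3   0.   73.5] t41.17 loc [-5.829e+01  6.000e-02  7.339e+01] F [-0.51 -0.59 -0.51] gap 39.7
guard end cmd [-72.5   0.   73.5] t43.17 loc [-7.151e+01  2.000e-02  7.366e+01] F [6.47 0.19 0.47] gap 39.9
w_push ch pos mm [ 553.5 -221.7   21.8] yaw 68.40 local rot deg [ 0.21 -0.33 -0.4 ] 8866 res 0.27
[ -1.45   2.06 -51.86]
```

View pics/w_push.png

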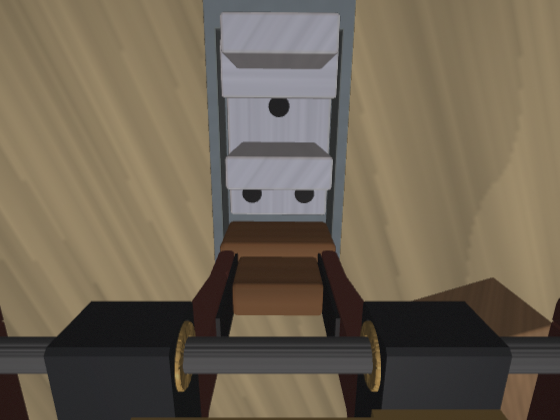

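```bash
python3 - <<'E'
from h import *
go(-.0740,0,.0735,.02); rep()
c=guard([-.0740,0,.0735],2,.0565,.0015,4,.03)
snap('wrist','w_down'); s=state(); tp=s['ee_pos']
from fit import *
p,R=fit_held('w_down','ch',(tp[0],tp[1],tp[2]-.052,np.radians(A))); print((inv(p)*1000-inv(tp)*1000).round(2))
E
```

```text
t43.47 loc [-7.292e+01  3.000e-02  7.362e+01] F [7.09 0.79 0.6 ] gap 39.8
contact 2 [ 0.91 -0.66  4.31]
guard end cmd [-74.    0.   56.5] t46.47 loc [-72.78  -0.72  58.03] F [8.   0.13 4.91] gap 39.8
w_down ch pos mm [ 551.5 -222.     6.1] yaw 67.85 local rot deg [-0.13 -0.63 -0.95] 9288 res 0.33
[ -1.09   4.63 -51.9 ]
```

View pics/w_down.png

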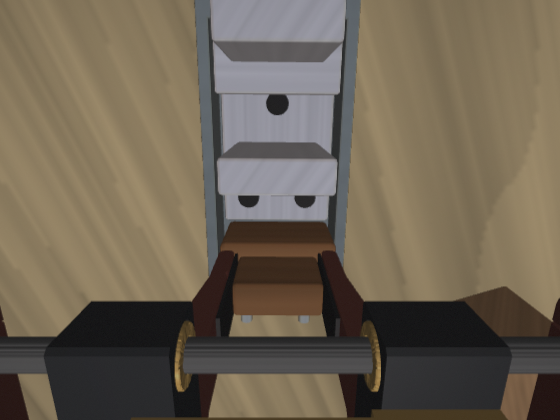

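```bash
python3 - <<'E'
from h import *
gripper_open(); rep('open')
go(-.0735,0,.14,.15); rep()
snap('wrist','w_fin'); snap('scene','scene_fin'); snap('side','side_fin')
from fit import *
t=run(['w_fin'],dict(tray=(T[0],T[1],np.radians(A))))['tray'][0]
for n,x in(('ch',-.071),('lg',-.018),('st',.034)):
    p,R=fit_held('w_fin',n,tuple(W3(x,0,.006))+(np.radians(A),))
    d=p-np.r_[t[:2],0]; cs=np.array([np.cos(t[2]),np.sin(t[2])]); print('rel', (d[:2]@cs*1000).round(2), ((-d[0]*cs[1]+d[1]*cs[0])*1000).round(2),'tilt',np.degrees(np.arccos(R[2,2])).round(2))
E
```

```text
open t47.40 loc [-7.401e+01 -1.000e-02  5.652e+01] F [-0.66 -0.46 -0.72] gap 87.8
 t48.11 loc [-73.49   0.31 139.05] F [-0.09 -0.19 -0.67] gap 87.8
w_fin tray [ 580.4 -154.2] deg 68.26 dz 0.3 12157 res 0.47 mm
w_fin ch pos mm [ 552.9 -217.1    6. ] yaw 67.95 local rot deg [-0.5  -2.37 -0.86] 4103 res 0.62
rel -68.6 2.27 tilt 2.42
w_fin lg pos mm [ 573.5 -170.7    6.2] yaw 68.72 local rot deg [-0.03  0.08 -0.08] 7621 res 0.50
rel -17.86 0.26 tilt 0.09
w_fin st pos mm [ 592.7 -121.6    6.2] yaw 68.63 local rot deg [-0.02 -0.48 -0.17] 5035 res 0.43
rel 34.84 0.61 tilt 0.48
```

View pics/w_fin.png

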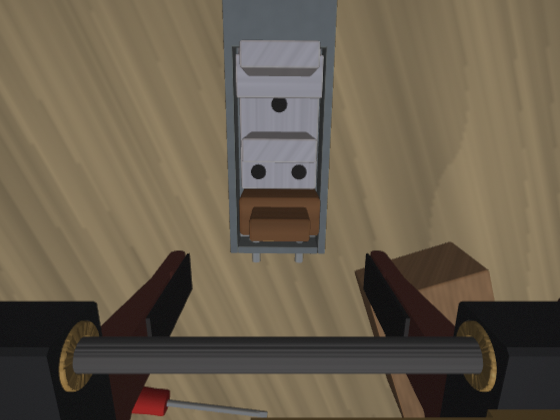

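View pics/side_fin.png

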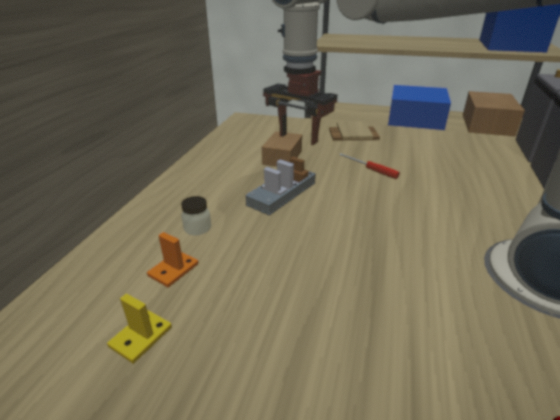

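```bash
python3 - <<'E'
from h import T,A,W3,inv
from fit import *
import fit
W=cloud(np.load('pics/w_fin.npz')).reshape(-1,3); W=W[np.isfinite(W[:,0])]; W=W[W[:,2]>.036]
L=(W-W3(0,0,0)); 
from h import EX,EY
X=np.c_[L@EX,L@EY,W[:,2]]
b=X[(X[:,0]<-.05)&(X[:,0]>-.095)&(abs(X[:,1])<.04)]
for lo,hi in((.040,.051),(.070,.081)):
    s=b[(b[:,2]>lo)&(b[:,2]<hi)]; c=np.linalg.lstsq(np.c_[s[:,:2]-s[:,:2].mean(0),np.ones(len(s))],s[:,2],rcond=None)[0]
    print(len(s),'slope deg',np.degrees(c[:2]).round(2),'z',(c[2]*1e3).round(2),'x',np.percentile(s[:,0],[2,98]).round(4),'y',np.percentile(s[:,1],[2,98]).round(4))
E
```

```text
1601 slope deg [-2.51 -0.06] z 45.71 x [-0.0834 -0.0559] y [-0.0282  0.0299]
1484 slope deg [-6.18 -0.12] z 75.73 x [-0.078  -0.0629] y [-0.018  0.02 ]
```

```bash
python3 - <<'E'
from h import T,A,W3,EX,EY
from fit import *
W=cloud(np.load('pics/w_fin.npz')).reshape(-1,3); W=W[np.isfinite(W[:,0])]
L=(W-W3(0,0,0)); X=np.c_[L@EX,L@EY,W[:,2]]
b=X[(X[:,0]<-.045)&(X[:,0]>-.1)&(abs(X[:,1])<.017)]
for x0 in np.arange(-.096,-.048,.002):
    s=b[abs(b[:,0]-x0)<.001]; 
    if len(s): print(round(x0*1000),len(s),(np.percentile(s[:,2],[5,50,95])*1000).round(1))
E
python3 - <<'E'
import cv2
a=cv2.imread('pics/w_fin.png'); cv2.imwrite('pics/w_fin_c.png',cv2.resize(a[130:270,210:350],(600,600),interpolation=cv2.INTER_CUBIC))
E
```

```text
-78 99 [74.9 75.9 76.9]
-76 151 [75.3 76.1 77.1]
-74 143 [75.2 76.1 77. ]
-72 153 [75.2 76.1 77.3]
-70 140 [75.2 76.4 77.2]
-68 151 [75.3 76.2 77.2]
-66 159 [74.9 76.1 77.1]
-64 517 [47.9 68.3 76.6]
-62 356 [45.7 54.7 73.5]
-60 126 [44.9 46.1 47.3]
-58 140 [44.5 45.6 46.9]
-56 550 [ 16.8  36.4 237. ]
-54 386 [ 17.5 237.5 238.4]
-52 286 [ 17.4 228.  228.7]
-50 965 [ 17.9 229.  229.8]
```

View pics/w_fin_c.png

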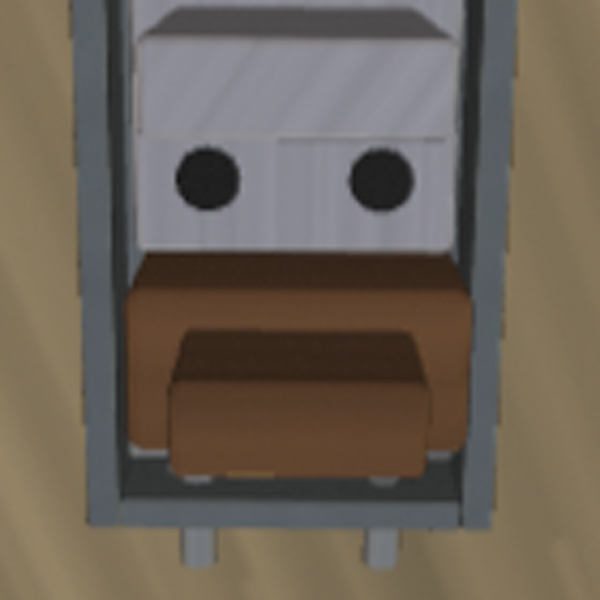

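```bash
python3 - <<'E'
from h import *
go(-.0735,0,.19,.15); rep(); hold(.3)
job_done(); print(state()['time'])
E
```

```text
t48.74 loc [-7.3510e+01 -8.0000e-02  1.8973e+02] F [ 0.17 -0.98 -0.02] gap 88.0
the job is handed in; nothing more can be done
the job is handed in; nothing more can be done
```

I packed the stepped bracket, then the long-footed bracket, then the chock, and handed the job in at about 49 s of the 72 s allowed. I pushed each bracket home by feel, with the wrist force reading about 6–9 N. The chock pressed the pad back at about 7–8 N and dropped in behind the heel. I released everything and moved the gripper clear, with its tips about 10 cm above the parts.

| Part | Tray x, last wrist view (mm) | Home (mm) | Tilt |
|---|---|---|---|
| Stepped bracket | +34.8 | +34 | 0.5° |
| Long-footed bracket | -17.9 | -18 | 0.1° |
| Chock | about -71 | -71 | tops level |

- **Flatness and centring:** all three stood at floor height. Both brackets were within 1 mm of the tray's centre line. The chock's top edges put it about 1 mm off centre.
- **Left alone:** in the last pictures the jar, screwdriver and carton look to be where they were at the start. I checked this by eye only.
- **Checks that disagreed:**
  - The cameras differed by 2–8 mm in absolute position, so I aimed by where the held part sat relative to the tray in the same picture.
  - After the stepped bracket went in, the side and scene camera fits failed because the tray hid it, so I used the wrist view.
  - My first fit of the chock showed a 2.4° tilt, because points from the tray and pad got into it. Height profiles across its tops show it level at 46 and 76 mm, as they should be.

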